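# Build up the keyed work rest

## Task

Build up the work rest on the bench: take the riser block from the sloping rack and set it on the shoe on the slotted bed, long lug in long notch, so that both lugs drop in and it sits flush; then set the V-shaped cap on the riser in the same way. Leave both upright, fully home and let go, and leave the other things on the bench where they are.

Things in the scene. Friction and masses are not known exactly. Their poses are not given: they have to be found in the camera images.
- bed: Fixed wooden bed on the bench, 260 x 110 mm, with steel edge rails 35 mm high. Origin: middle of its underside, on the bench; x along it, z up. A fixed wooden shoe, 100 x 44 mm, is clamped on it, in line with its x and centred across it. The shoe's centre lies up to 15 mm either way along x from the bed's middle: this is not measured and must be seen or felt for.
- shoe_level (a point): Point 65 mm above the bed's origin, at the height of the shoe's flat top; axes as the bed. The top has two notches 14 mm deep, 29 mm wide: a long one (39 mm, its middle 22 mm from the shoe's centre towards +x) and a short one (19 mm, middle 32 mm towards -x). A block whose lugs have not found the notches rides 12 mm high on it.
- riser_center (a point): Riser: plain wooden block 100 x 44 mm, 52 mm from seating underside to top. Point in its middle, 28 mm above the underside; x along its length, y across its flat 44 mm grip sides, z out of its top. The top has the same two notches as the shoe. It starts in the rack, on its lugs on the slope, +x uphill, in either place. About 0.16 kg. Seated on the shoe, the point is 93 mm above the bench.
- riser_nose (a point): Middle of the riser's +x end face, 50 mm from its centre point. Two lugs stick 12 mm down from the underside, 26 mm wide, centred across it: a long one (36 mm, its middle 22 mm from the centre towards +x) and a short one (16 mm, middle 32 mm towards -x); their last 4 mm are 2 mm smaller on every side.
- cap_center (a point): Cap: work rest of the same wood, 100 x 44 mm, a wide V cradle on top (wings to 62 mm above the seating underside, V bottom 38 mm). Point in its middle, 26 mm above the underside; x along its length, y across its flat 44 mm grip sides, z up. It starts in the rack's other place, on its lugs, +x uphill. About 0.15 kg. Seated, the point is 50 mm above the riser's centre point.
- cap_nose (a point): Middle of the cap's +x end face, 50 mm from its centre point. Its underside has the same two lugs as the riser, the long one towards +x.
- rack: Fixed plywood rack, 340 mm wide along its y. Its board slopes up 30 degrees towards +x, away from the robot, with a 25 mm lip at the low end. Origin: middle of its foot, on the bench; the board is 75 mm up there. The two places are about 75 mm either side of the middle along y; a part's centre point is 38 to 40 mm out from the board.
- lamp (a point): Middle of a white lamp tube, 14 mm thick, along the rack's y, 270 mm above the bench, on posts 176 mm either side. It stands right over the parts: reach in on the robot's side of it, square to the slope (leaning 30 degrees), and draw out the same way.
- mallet: Bystander: wooden mallet, lying, head 60 mm across and 110 mm long, in front of the rack on the robot's side.
- sander: Bystander: cork sanding block 110 x 60 x 35 mm lying close beside the bed, on its -y side.
- offcut: Bystander: wooden offcut 140 x 40 x 30 mm.
- mug: Bystander: steel mug, 76 mm across, 90 mm tall.
- glue: Bystander: glue bottle, 64 mm across, 170 mm tall, standing on the rack's +y side.
- plane: Bystander: hand plane, 220 mm long, 95 mm tall.
- driver: Bystander: screwdriver.
Mind the look-alikes: they are no part of the job. Leave any green look-alike of the part that bears riser_center alone.

How it is judged:
By the outcome, as a careful person would: the job done as asked, in the order asked, and still so for the second after the job is handed in, with the robot touching nothing.
It also fails if it takes over 72 s, if anything falls off the work surface, if the arm or the gripper's body presses on something with over 40 N, if the wrist force passes 120 N, or if a joint passes its speed limit or range.

## Robot

A 6-joint arm with a two-finger parallel gripper is mounted at the origin on the work surface. World frame = base frame: x ahead of the robot, y to its left, z up, the work surface at z = 0. Lengths are in m, angles in rad, forces in N, time in s.
With the tool pointing down it reaches from about 0.25 to 0.775 m from the base axis. Payload 4 kg.
Tool frame: the origin (TCP) lies at the very end of the fingers, on their centre line; the grasp point (between the pads) lies 19 mm behind it; z points along the fingers, y is the direction in which the jaws open and shut (so a half turn about z gives the same grasp; the last joint's range is limited). The gripper opens to 94 mm and grips with 3 to 60 N. Pads are 16 mm wide; open, the fingers measure 119 mm over their backs; the gripper's body (75 mm by 177 mm) begins 78 mm behind the grasp point.
Start: joints at [1.041, 0.087, 1.371, -0, 1.684, -0.103], TCP at [0.228, 0.501, 0.206] pointing down, gripper open.
Joint ranges: [-3.1, 3.1], [-0.76, 2.03], [0.27, 2.55], [-1.08, 4.22], [0.17, 2.65], [-2.57, 2.57]. Speed limits (rad/s): [2.79, 2.79, 3.14, 3.14, 3.14, 3.14].

## Interface

Orientations are given as [roll, pitch, yaw] about the fixed x, y, z axes, in that order (R = Rz(yaw) Ry(pitch) Rx(roll)).
In Python, from bench import robot, snapshot, models gives the robot as it stands.
- The arm moves only by the tool arm_command, never from a script. Its argument "commands" is text: rows parted by semicolons, each of 7 numbers parted by spaces: the shift along the tool's x, y, z in mm, then the turn, a rotation vector about the tool's x, y, z in degrees, then the opening, from 0 (shut) to 1 (fully open). In form: tx ty tz rx ry rz hand; .... A call has 1 to 12 rows; each row shifts and turns the pose as measured when the row begins, along the tool's axes as they then stand; what a row does not reach is not made up. A row lasts 1/8 s, in which the tool goes at most 62.5 mm and 10.7 degrees, less where a joint would pass 70% of its speed; a pose out of reach is approached as far as the arm can. A call is refused whole if a number of a shift passes 62.5 or a number of a turn 10.7, either way. A call with a gripper value outside its range is refused whole. The fingers move at their own pace and stop on an object; the grip force is fixed at half the most. Time passes only in rows, so rows that do not move let the fingers close. It gives the time, the measured TCP pose, the force and the opening at its end, in the units of the state.
- robot.get_obs(): the state, without advancing time (a new reading comes with each control period).
- snapshot(name): name is "side" or "top"; returns a dict with "img" (384x512x3 uint8, blue, green, red), "camera_matrix" (3x3 intrinsics, pixels), "dist" ([k1, k2, p1, p2, k3] as OpenCV has them; the pictures are not rectified), "origin" and "rotation" of the camera in the world. Camera axes: x right, y down, z forward; pixel columns grow to the right and rows downward; lengths in m; the calibration is good to about 2 mm. A picture is of the moment at which its call begins. There is no depth.
- robot.close_job(): hands the job in, once; it reports no verdict.
Trained networks look in a picture, given as the dict that the camera call returned (one of the last four; its "shot" number tells which), for a name from the list of things; names that differ only in an ending like _2 or _b are one class to them, and where a whole thing is asked for, a point or a joint stands for the part that bears it (a point fixed in the world has none). Each returns a list of dicts, best first, with "conf" (0 to 1); they miss things now and then, are a little off and sometimes report something else, mostly with a low value. They report only what shows in the picture. A call takes as long as a camera call. They do not tell look-alikes from the thing itself.
- models.spot_in(query, picture): "bbox" ([left, top, width, height] as shares, 0 to 1, of the picture: columns of its width, rows of its height, round what is visible of it).
- models.tip_of(query, picture): "centre" ([column, row] as shares, 0 to 1, of the picture: columns of its width, rows of its height: a listed point, or the origin of a listed thing).
The state is a dict: "time": time; "joint_positions": joint angles; "qvel": joint speeds; "joint_torque": joint torques, N m; "tool_pos": TCP position; "ee_rot": TCP orientation; "wrist_force": force on the tool from outside, world axes, zero at the start; "wrist_torque": the same for the moment, N m; "width": finger opening in m.
Only numpy, scipy, OpenCV 4.12 (cv2) and the standard library are available. Lean on these libraries where they do the work, as an engineer would, in place of code of your own. Each camera call takes 0.05 s, during which the arm holds its last target. There are 200 camera calls.

## Working session

There is one attempt and no reset: what is moved stays moved. The work goes in short steps, Python scripts to look and compute and a tool call to move; the robot and the scene stay as the last step left them, time stands still between calls to the robot, and variables do not carry over. Pictures are saved under pics/ and viewed, about 8 in all and at most 12, crops included, and the job is handed in when it is done.

Besides the shell and the picture viewer there is one more tool, called after "Request:" in YAML: its name, and indented under it one key for each argument. arm_command: Moves the arm, as the interface text tells. Its arguments: {"type":"object","properties":{"commands":{"type":"string"}},"required":["commands"]}

```bash
ls; mkdir -p pics; cat > h.py <<'E'
import numpy as np, cv2, json
from scipy.spatial.transform import Rotation as R
from bench import robot, snapshot, models
def ray(s,px):
    K=np.array(s["camera_matrix"],float);D=np.array(s["dist"],float)
    u=cv2.undistortPoints(np.array([[px]],float),K,D)[0,0]
    d=np.array(s["rotation"])@np.array([u[0],u[1],1.]);return np.array(s["origin"],float),d/np.linalg.norm(d)
def proj(s,P):
    Rm=np.array(s["rotation"]);P=np.atleast_2d(P)
    rv=cv2.Rodrigues(Rm.T)[0];t=-Rm.T@np.array(s["origin"])
    return cv2.projectPoints(P.astype(float),rv,t,np.array(s["camera_matrix"],float),np.array(s["dist"],float))[0][:,0]
def tri(a,pa,b,pb):
    o1,d1=ray(a,pa);o2,d2=ray(b,pb)
    t=np.linalg.lstsq(np.c_[d1,-d2],o2-o1,rcond=None)[0]
    p,q=o1+t[0]*d1,o2+t[1]*d2
    return (p+q)/2,np.linalg.norm(p-q)
def atz(s,px,z):
    o,d=ray(s,px);return o+d*(z-o[2])/d[2]
E
python3 - <<'E'
from h import *
S={n:snapshot(n) for n in("side","top")}
for n,s in S.items():
    cv2.imwrite(f"pics/{n}0.png",cv2.resize(s["img"],(800,600),interpolation=cv2.INTER_CUBIC)); print(n,np.round(s["origin"],3),np.round(s["rotation"],2).tolist())
for q in["bed","shoe_level","riser_center","riser_nose","cap_center","cap_nose","rack","lamp","mallet","sander","offcut","mug","glue","plane","driver"]:
    r={n:models.tip_of(q,s) for n,s in S.items()}
    p={n:[(np.round(np.array(x["centre"])*[512,384],1).tolist(),round(x["conf"],2)) for x in v[:3]] for n,v in r.items()}
    print(q,p)
    for a in p["side"][:2]:
        for b in p["top"][:2]:
            X,e=tri(S["side"],a[0],S["top"],b[0]);print("   ",np.round(X,3),round(e,4))
print(robot.get_obs())
E
```

```text
pics
side [ 0.06  -0.546  1.112] [-2.47, 0.0, -0.65]
top [0.254 0.056 1.452] [-2.95, 0.0, -1.59]
bed {'side': [([304.8, 278.5], 0.66)], 'top': [([327.9, 194.2], 0.85)]}Traceback (most recent call last):
  File "<stdin>", line 11, in <module>
  File "h.py", line 14, in tri
    t=np.linalg.lstsq(np.c_[d1,-d2],o2-o1,rcond=None)[0]
      ~~~~~~~~~~~~~~~^^^^^^^^^^^^^^^^^^^^^^^^^^^^^^^^
    raise LinAlgError('Incompatible dimensions')
numpy.linalg.LinAlgError: Incompatible dimensions
```

```bash
cat > /tmp/p.py <<'E'
s=open('h.py').read()
s=s.replace('np.array(s["rotation"])@','rot(s)@').replace('Rm=np.array(s["rotation"])','Rm=rot(s)').replace('def ray','def rot(s): return R.from_euler("xyz",s["rotation"]).as_matrix()\ndef ray',1)
open('h.py','w').write(s)
E
python3 /tmp/p.py
python3 - <<'E'
from h import *
S={n:snapshot(n) for n in("side","top")}
for n,s in S.items():
    cv2.imwrite(f"pics/{n}0.png",cv2.resize(s["img"],(800,600),interpolation=cv2.INTER_CUBIC)); print(n,np.round(s["origin"],3),np.round(s["rotation"],2).tolist())
for q in["bed","shoe_level","riser_center","riser_nose","cap_center","cap_nose","rack","lamp","mallet","sander","offcut","mug","glue","plane","driver"]:
    r={n:models.tip_of(q,s) for n,s in S.items()}
    p={n:[(np.round(np.array(x["centre"])*[512,384],1).tolist(),round(x["conf"],2)) for x in v[:3]] for n,v in r.items()}
    print(q,p)
    for a in p["side"][:2]:
        for b in p["top"][:2]:
            X,e=tri(S["side"],a[0],S["top"],b[0]);print("   ",np.round(X,3),round(e,4))
print(robot.get_obs())
E
```

```text
side [ 0.06  -0.546  1.112] [-2.47, 0.0, -0.65]
top [0.254 0.056 1.452] [-2.95, 0.0, -1.59]
bed {'side': [([306.3, 280.9], 0.6)], 'top': [([323.8, 194.7], 0.9)]}
    [ 0.499 -0.187 -0.005] 0.0144
shoe_level {'side': [([304.8, 269.3], 0.94)], 'top': [([326.2, 193.4], 0.71)]}
    [ 0.49  -0.183  0.074] 0.0115
riser_center {'side': [([248.8, 350.5], 0.77), ([211.7, 239.1], 0.76), ([245.3, 195.0], 0.66)], 'top': [([349.2, 259.4], 0.79), ([252.3, 229.2], 0.73), ([244.3, 187.4], 0.55)]}
    [ 0.239 -0.262  0.035] 0.003
    [ 0.485  0.144 -1.495] 0.0217
    [ 0.239 -0.165  0.458] 0.0065
    [ 0.361  0.102 -0.   ] 0.004
riser_nose {'side': [([236.3, 367.6], 0.98), ([259.4, 183.8], 0.64), ([207.4, 223.2], 0.58)], 'top': [([244.1, 172.5], 0.72), ([238.8, 227.6], 0.7)]}
    [ 0.503  0.035 -0.658] 0.5275
    [ 0.524  0.325 -2.425] 0.0826
    [0.566 0.124 0.106] 0.0027
    [0.425 0.086 0.239] 0.1808
cap_center {'side': [([228.4, 157.4], 0.74)], 'top': [([203.3, 179.7], 0.89)]}
    [0.543 0.272 0.118] 0.0098
cap_nose {'side': [([237.9, 149.5], 0.86), ([244.5, 191.8], 0.67)], 'top': [([205.0, 167.5
[... 1164 characters left out ...]
053
    [ 0.653 -0.127  0.213] 0.0667
{'time': 1.8, 'joint_positions': array([ 1.04091205e+00,  8.72118649e-02,  1.37067435e+00, -6.92051441e-06,
        1.68356209e+00, -1.03099869e-01]), 'qvel': array([-0.00031368,  0.00129892,  0.00186236,  0.00060943, -0.00262582,
       -0.00089067]), 'joint_torque': array([-2.12143473e-04, -3.40020561e+01, -3.02587187e+01,  7.17589469e-02,
        2.37843714e-02, -2.79631422e-05]), 'tool_pos': array([0.22769793, 0.50069949, 0.20551242]), 'ee_rot': array([3.14144978e+00, 2.16954534e-05, 2.71480746e+00]), 'wrist_force': array([ 0.17058692,  0.826563  , -0.10369108]), 'wrist_torque': array([0.0091896 , 0.00205095, 0.0406077 ]), 'width': 0.093730828784533}
```

View pics/side0.png

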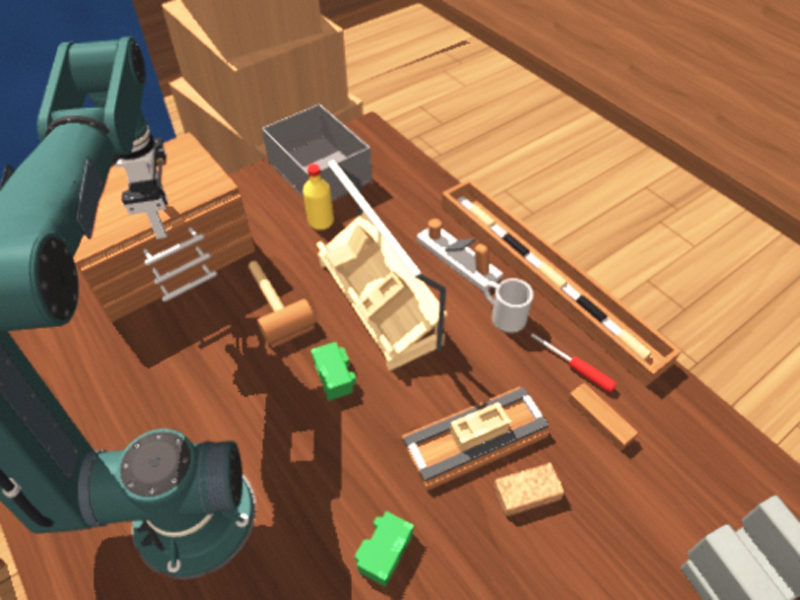

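View pics/top0.png

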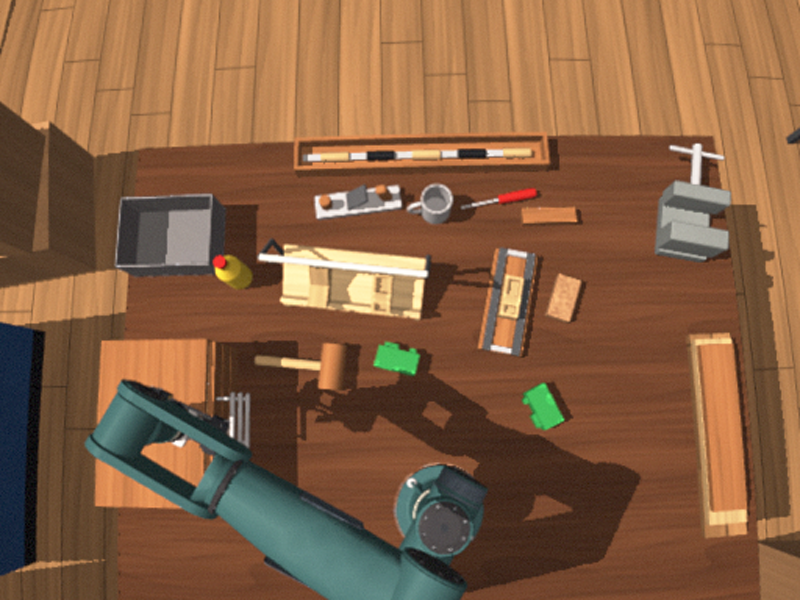

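```bash
python3 - <<'E'
from h import *
S={n:snapshot(n) for n in("side","top")}
import pickle; pickle.dump(S,open("S0.pkl","wb"))
def crop(n,c,r,w,h,k):
    i=cv2.resize(S[n]["img"][r:r+h,c:c+w],None,fx=k,fy=k,interpolation=cv2.INTER_CUBIC)
    for t in range(-(-c//10)*10,c+w,10):
        x=int((t-c+.5)*k);cv2.line(i,(x,0),(x,6),(255,0,255),1);cv2.putText(i,str(t),(x,14),0,.3,(255,255,255),1)
    for t in range(-(-r//10)*10,r+h,10):
        y=int((t-r+.5)*k);cv2.line(i,(0,y),(6,y),(255,0,255),1);cv2.putText(i,str(t),(8,y),0,.3,(255,255,255),1)
    return i
a=np.hstack([crop("side",200,135,90,100,4),crop("side",254,245,108,100,4)])
b=np.hstack([crop("top",172,150,110,50,4),crop("top",296,154,88,50,4)])
m=np.vstack([a,b]);m=m[:, :800]
cv2.imwrite("pics/m1.png",m)
E
```

```text
(no output)
```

View pics/m1.png

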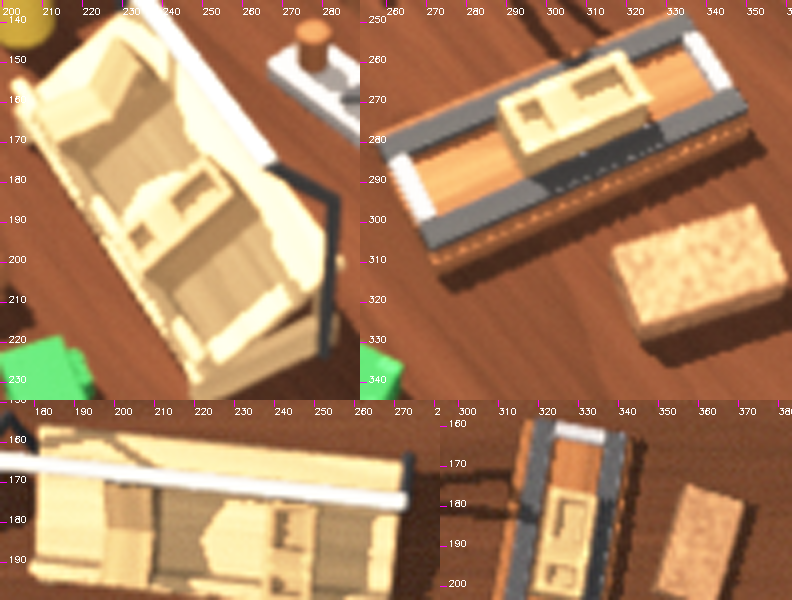

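```bash
python3 - <<'E'
from h import *
import pickle; S=pickle.load(open("S0.pkl","rb")); s,t=S["side"],S["top"]
f=lambda *a:print(*[np.round(x,4) for x in a])
print("shoe side");c=[atz(s,p,.065) for p in[(294,282),(287.8,269),(319,257.5),(326.5,269.5)]];f(*c,np.mean(c,0))
print("shoe top");c=[atz(t,p,.065) for p in[(319.5,201.5),(331.8,202.8),(322.3,175.2),(334.8,176)]];f(*c,np.mean(c,0))
print("lamp");c=[atz(t,p,.27) for p in[(166.4,164.5),(273.7,174.3)]];f(*c,np.mean(c,0))
print("riser");f(*tri(s,(252.8,173.2),t,(239.8,175)));f(*tri(s,(259.5,179.5),t,(249.8,175.8)))
f(*tri(s,(245.3,195),t,(244.3,187.4)));f(*tri(s,(259.4,183.8),t,(244.1,172.5)))
# network repeats
for q in("shoe_level","bed","rack","riser_center","riser_nose","cap_center","cap_nose","lamp"):
  P={}
  for n in("side","top"):
    L=[]
    for _ in range(3):
        v=snapshot(n)
        for x in models.tip_of(q,v): L.append(np.array(x["centre"])*[512,384])
    P[n]=np.round(L,1).tolist()
  print(q,P)
E
```

```text
shoe side
[ 0.4484 -0.1938  0.065 ] [ 0.4606 -0.1518  0.065 ] [ 0.5572 -0.1782  0.065 ] [ 0.5479 -0.2204  0.065 ] [ 0.5035 -0.186   0.065 ]
shoe top
[ 0.4556 -0.1549  0.065 ] [ 0.4495 -0.2011  0.065 ] [ 0.5564 -0.1708  0.065 ] [ 0.5522 -0.2186  0.065 ] [ 0.5034 -0.1864  0.065 ]
lamp
[0.5602 0.3721 0.27  ] [0.5184 0.0205 0.27  ] [0.5393 0.1963 0.27  ]
riser
[0.5467 0.1361 0.159 ] 0.0067
[0.5433 0.0998 0.1644] 0.01
[0.5119 0.1256 0.0882] 0.0
[0.5659 0.1242 0.1059] 0.0027
shoe_level {'side': [[308.2, 271.9], [246.5, 193.1], [302.6, 269.4], [307.0, 271.6], [247.2, 191.8]], 'top': [[324.0, 197.7], [328.1, 198.0], [326.4, 194.8], [327.0, 193.5]]}
bed {'side': [[306.3, 279.7], [305.0, 277.5], [306.1, 279.1], [205.8, 142.0], [246.2, 191.0]], 'top': [[327.3, 192.7], [327.6, 193.3], [327.6, 194.6], [218.3, 171.2]]}
rack {'side': [[245.2, 190.6], [242.5, 190.1], [325.0, 203.5], [244.1, 192.4]], 'top': [[225.9, 184.4], [226.1, 184.2], [223.3, 180.7]]}
riser_center {'side': [[214.6, 237.0], [251.6, 352.5], [247.6, 193.9], [305.1, 270.4], [211.9, 237.8], [245.8, 189.2], [247.6, 352.1], [211.9, 235
[... 262 characters left out ...]
35.2, 372.4], [208.7, 228.6], [259.2, 180.7], [231.9, 366.1], [207.0, 224.3], [257.6, 182.6], [236.9, 367.1], [337.6, 316.4]], 'top': [[354.1, 274.1], [239.1, 225.5], [244.9, 173.8], [244.6, 176.6], [354.8, 274.6], [239.8, 226.2], [222.5, 167.9], [240.4, 225.4], [356.1, 271.5], [242.9, 173.7]]}
cap_center {'side': [[226.2, 161.6], [302.4, 268.0], [228.2, 158.1], [225.0, 157.9]], 'top': [[202.7, 178.5], [201.1, 182.4], [202.9, 182.9]]}
cap_nose {'side': [[239.9, 153.0], [206.5, 143.9], [238.4, 150.4]], 'top': [[201.6, 171.5], [203.8, 168.9], [207.5, 168.1]]}
lamp {'side': [[237.7, 135.9], [237.9, 136.9], [243.0, 190.2], [238.6, 136.9]], 'top': [[219.6, 169.2], [220.4, 168.9], [222.0, 168.1]]}
```

```bash
cat >> h.py <<'E'
from scipy.optimize import differential_evolution
def rect(x0,x1,y0,y1,z):
    c=[(x0,y0,z),(x1,y0,z),(x1,y1,z),(x0,y1,z)];return [(c[i],c[(i+1)%4]) for i in range(4)]
def notches(z): return rect(2.5,41.5,-14.5,14.5,z)+rect(-41.5,-22.5,-14.5,14.5,z)
BLOCK=rect(-50,50,-22,22,24)+notches(24)+[((-50,-22,24),(-50,-22,-28)),((-50,22,24),(-50,22,-28))]
SHOE=rect(-50,50,-22,22,0)+notches(0)
BED=rect(-130,130,-55,55,35)+rect(-130,130,-55,55,0)
def pts(segs,n=40):
    a=np.array([s[0] for s in segs])[:,None]/1e3;b=np.array([s[1] for s in segs])[:,None]/1e3
    return (a+(b-a)*np.linspace(.03,.97,n)[None,:,None])
def grad(s):
    g=cv2.GaussianBlur(cv2.cvtColor(s["img"],6).astype(np.float32),(0,0),.8)
    return cv2.Sobel(g,5,1,0),cv2.Sobel(g,5,0,1)
def score(s,G,P):   # P nseg,n,3 world
    q=proj(s,P.reshape(-1,3)).reshape(P.shape[0],-1,2)
    d=q[:,-1]-q[:,0];nrm=np.c_[-d[:,1],d[:,0]]/np.linalg.norm(d,axis=1)[:,None]
    m=q.astype(np.float32)
    gx=cv2.remap(G[0],m[...,0],m[...,1],1);gy=cv2.remap(G[1],m[...,0],m[...,1],1)
    w=np.linalg.norm(d,axis=1)
    v=np.abs(gx*nrm[:,:1]+gy*nrm[:,1:]).clip(0,200).mean(1)
    return (v*w).sum()/w.sum()
def T(P,c,yaw,pitch=0): return P@R.from_euler("xyz",[0,pitch,yaw]).as_matrix().T+np.array(c)
def fit(views,models_,x0,dx,pose):
    G=[grad(s) for s in views]
    f=lambda p:-sum(score(s,g,pose(p)) for s,g in zip(views,G))
    r=differential_evolution(f,[(a-b,a+b) for a,b in zip(x0,dx)],popsize=12,maxiter=80,seed=1,tol=1e-6)
    return r.x,-r.fun
def draw(im,s,P,k,c,r,col):
    for seg in P:
        q=proj(s,seg[[0,-1]]);q=((q-[c,r]+.5)*k).astype(int);cv2.line(im,tuple(map(int,q[0])),tuple(map(int,q[1])),col,1)
E
cat > f1.py <<'E'
from h import *
import pickle; S=pickle.load(open("S0.pkl","rb")); s,t=S["side"],S["top"]
pb,ps,pk=pts(BED),pts(SHOE),pts(BLOCK)
bedpose=lambda p:np.concatenate([T(pb,[p[0],p[1],0],p[2]),T(ps,[p[0]+p[3]*np.cos(p[2]),p[1]+p[3]*np.sin(p[2]),.065],p[2])])
rp=lambda p:T(pk,p[:3],p[3],-np.pi/6)
if __name__=="__main__":
    out={}
    for nm,V in(("both",[s,t]),("side",[s]),("top",[t])):
        b,e=fit(V,0,[.4985,-.186,-.18,0],[.02,.015,.1,.017],bedpose);print("bed",nm,np.round(b,4),e,"shoe",np.round(bedpose(b)[len(pb):len(pb)+4].mean((0,1)),4))
        r,e=fit(V,0,[.515,.122,.13,-.12],[.025,.02,.025,.1],rp);print("riser",nm,np.round(r,4),e)
        out[nm]=(b,r)
    pickle.dump(out,open("fit.pkl","wb"))
    b,r=out["both"]
    def pan(n,c,rr,w,h,k,P):
        i=cv2.resize(S[n]["img"][rr:rr+h,c:c+w],None,fx=k,fy=k,interpolation=cv2.INTER_CUBIC);draw(i,S[n],P,k,c,rr,(0,0,255));return i
    a=np.hstack([pan("side",215,140,60,75,4,rp(r)),pan("side",254,240,108,75,4,bedpose(b))])
    q=np.hstack([pan("top",215,150,60,75,4,rp(r)),pan("top",290,155,108,75,4,bedpose(b))])
    cv2.imwrite("pics/o1.png",np.vstack([a,q]))
E
python3 f1.py
```

```text
bed both [ 0.5007 -0.1858 -0.2182  0.003 ] 239.16921926678032 shoe [ 0.5036 -0.1865  0.065 ]
riser both [ 0.5157  0.1219  0.105  -0.1333] 257.1990188131931
bed side [ 0.4998 -0.1856 -0.2211  0.0044] 114.49627620694528 shoe [ 0.5041 -0.1865  0.065 ]
riser side [ 0.5128  0.1113  0.122  -0.1365] 129.46377320200392
bed top [ 0.4956 -0.1847 -0.2207  0.0077] 125.645282022166 shoe [ 0.5031 -0.1864  0.065 ]
riser top [ 0.5156  0.1225  0.1052 -0.1234] 130.88148137177967
```

View pics/o1.png

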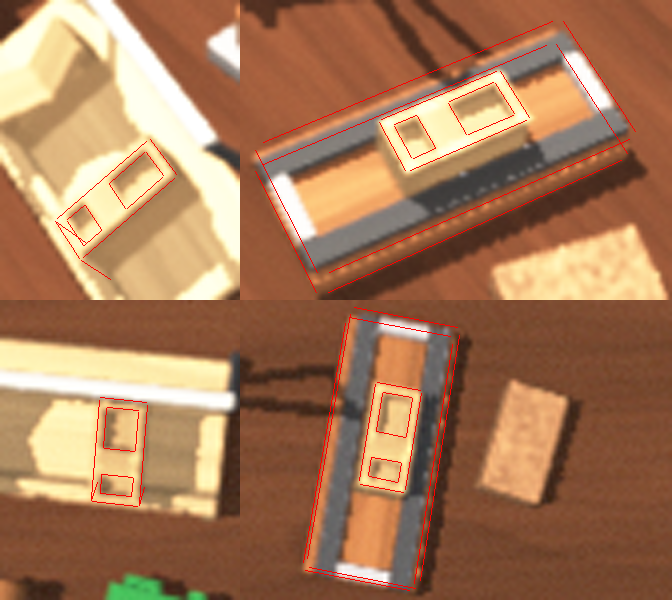

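```bash
cat >> h.py <<'E'
def toolR(yaw,lean): # tool y = part y, tool x = -part x, lean = slope of part (rad)
    y=np.array([-np.sin(yaw),np.cos(yaw),0]);h=np.array([np.cos(yaw),np.sin(yaw),0])
    z=h*np.sin(lean)+np.array([0,0,-np.cos(lean)]);return np.c_[np.cross(y,z),y,z]
def state():
    o=robot.get_obs();return o,np.array(o["tool_pos"]),R.from_euler("xyz",o["ee_rot"]).as_matrix()
def plan(pos,Rt,n,hand,p=None,Rm=None):
    o,p0,R0=state();p0=p0 if p is None else np.array(p);R0=R0 if Rm is None else Rm
    print("t",round(o["time"],2),"f",np.round(o["wrist_force"],1),"w",round(o["width"],4),"tot",np.round(R0.T@(np.array(pos)-p0)*1e3,1))
    w=R.from_matrix(R0.T@Rt).as_rotvec();L=[]
    for i in range(n):
        Ri=R0@R.from_rotvec(w*i/n).as_matrix()
        d=Ri.T@(np.array(pos)-p0)/n*1e3
        L.append(" ".join("%g"%v for v in list(np.round(d,1))+list(np.round(np.degrees(w)/n,2))+[hand]))
    print("; ".join(L))
E
python3 - <<'E'
from h import *
c=np.array([.5157,.1219,.105]);Rt=toolR(-.13,np.pi/6)
print(c+Rt[:,2]*.019); plan(c+Rt[:,2]*(.019-.12),Rt,12,1)
E
```

```text
[0.52511984 0.12066848 0.08854552]
t 6.7 f [-0.1 -0.4 -0.6] w 0.0943 tot [-370.7 -240.4   13. ]
-30.9 -20 1.1 -0.37 -2.48 -1.38 1; -30.3 -20.8 2.3 -0.37 -2.48 -1.38 1; -29.7 -21.5 3.4 -0.37 -2.48 -1.38 1; -29 -22.3 4.6 -0.37 -2.48 -1.38 1; -28.2 -23 5.7 -0.37 -2.48 -1.38 1; -27.4 -23.7 6.7 -0.37 -2.48 -1.38 1; -26.5 -24.4 7.7 -0.37 -2.48 -1.38 1; -25.5 -25.1 8.7 -0.37 -2.48 -1.38 1; -24.5 -25.7 9.6 -0.37 -2.48 -1.38 1; -23.5 -26.4 10.5 -0.37 -2.48 -1.38 1; -22.3 -27 11.3 -0.37 -2.48 -1.38 1; -21.2 -27.6 12.1 -0.37 -2.48 -1.38 1
```

Request:
arm_command:
  commands: "-31 -20 1 -0.4 -2.5 -1.4 1; -30 -21 2 -0.4 -2.5 -1.4 1; -30 -21 3 -0.4 -2.5 -1.4 1; -29 -22 5 -0.4 -2.5 -1.4 1; -28 -23 6 -0.4 -2.5 -1.4 1; -27 -24 7 -0.4 -2.5 -1.4 1; -26 -24 8 -0.4 -2.5 -1.4 1; -26 -25 9 -0.4 -2.5 -1.4 1; -25 -26 10 -0.4 -2.5 -1.4 1; -24 -26 10 -0.4 -2.5 -1.4 1; -22 -27 11 -0.4 -2.5 -1.4 1; -21 -28 12 -0.4 -2.5 -1.4 1"

```text
time: 8.2
tool_pos: [0.4753, 0.122, 0.1962]
ee_rot: [3.138, 0.549, 3.03]
wrist_force: [-0.1, 0.4, -1.1]
width: 0.0937
```

```bash
python3 - <<'E'
from h import *
c=np.array([.5157,.1219,.105]);Rt=toolR(-.13,np.pi/6)
plan(c+Rt[:,2]*(.019-.10),Rt,5,1);print(robot.get_obs()["joint_positions"],state()[1])
E
```

```text
t 8.2 f [-0.1  0.4 -1.1] w 0.0937 tot [11.3  5.1 17.9]
2.3 1 3.6 0.15 0.29 0.18 1; 2.2 1 3.6 0.15 0.29 0.18 1; 2.2 1 3.6 0.15 0.29 0.18 1; 2.2 1 3.6 0.15 0.29 0.18 1; 2.2 1 3.6 0.15 0.29 0.18 1
[ 0.27327185 -0.42453763  1.92698126 -0.21409448  1.13136551 -1.14594446] [0.47528279 0.12197793 0.19624757]
```

Request:
arm_command:
  commands: "6 3 9 0.4 0.8 0.5 1; 5 2 9 0.4 0.7 0.4 1; 0 0 25 0 0 0 1; 0 0 25 0 0 0 1; 0 0 25 0 0 0 1; 0 0 20 0 0 0 1; 0 0 0 0 0 0 1"

```text
time: 9.07
tool_pos: [0.5218, 0.1266, 0.0867]
ee_rot: [3.141, 0.514, 3.013]
wrist_force: [0.6, -0.3, 0.6]
width: 0.0943
```

```bash
python3 - <<'E'
from h import *
import f1
c=np.array([.5157,.1219,.105]);Rt=toolR(-.13,np.pi/6)
plan(c+Rt[:,2]*(.019),Rt,1,1)
I=[]
for n,a in(("side",(200,130)),("top",(200,130))):
    s=snapshot(n);cc,r=a;i=cv2.resize(s["img"][r:r+100,cc:cc+80],None,fx=5,fy=5,interpolation=cv2.INTER_CUBIC);I.append(i)
    o,p,Rm=state()
    q=((proj(s,np.array([p,p-Rm[:,2]*.019]))-[cc,r]+.5)*5).astype(int)
    for z in q: cv2.circle(i,tuple(map(int,z)),3,(0,0,255),-1)
cv2.imwrite("pics/g1.png",np.hstack(I))
E
```

```text
t 9.07 f [ 0.6 -0.3  0.6] w 0.0943 tot [-4.4 -5.5  0.4]
-4.4 -5.5 0.4 0.11 -0.53 0.09 1
```

View pics/g1.png

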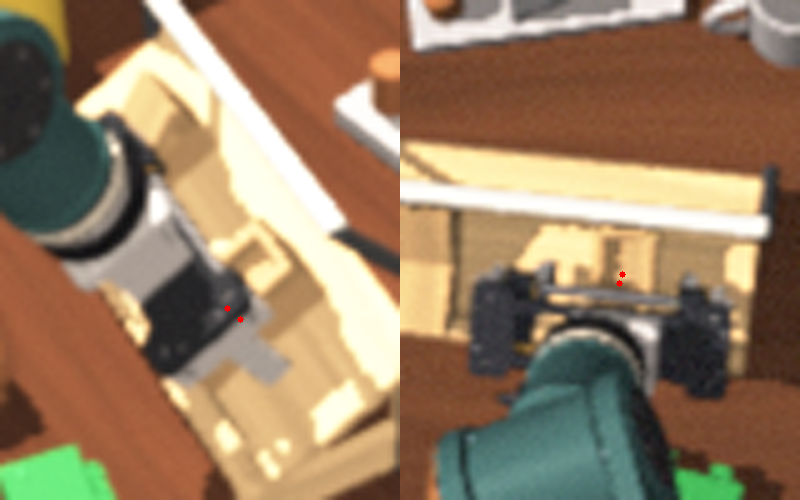

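Request:
arm_command:
  commands: "-4 -5 0 0 -0.5 0 1; 0 0 0 0 0 0 0; 0 0 0 0 0 0 0; 0 0 0 0 0 0 0; 0 0 0 0 0 0 0; 0 0 0 0 0 0 0"

```text
time: 9.93
tool_pos: [0.5267, 0.1221, 0.0951]
ee_rot: [3.136, 0.533, 3.012]
wrist_force: [1.0, 0.2, -0.6]
width: 0.0472
```

Request:
arm_command:
  commands: "0 0 0 0 0 0 0; 0 0 0 0 0 0 0"

```text
time: 10.18
tool_pos: [0.5267, 0.122, 0.0951]
ee_rot: [3.137, 0.533, 3.012]
wrist_force: [0.4, -0.1, 1.1]
width: 0.0439
```

Request:
arm_command:
  commands: "0 0 -15 0 0 0 0; 0 0 -30 0 0 0 0; 0 0 -35 0 0 0 0; 0 0 -35 0 0 0 0; 0 0 -35 0 0 0 0; 0 0 -20 0 0 0 0"

```text
time: 10.92
tool_pos: [0.4332, 0.1319, 0.2415]
ee_rot: [3.14, 0.518, 3.012]
wrist_force: [-0.4, -0.4, -2.0]
width: 0.0438
```

```bash
python3 - <<'E'
from h import *
print(np.round(state()[1],3))
Rt=toolR(-.219,0);plan([.5036,-.1865,.20],Rt,12,0)
E
```

```text
[0.433 0.132 0.241]
t 10.93 f [-0.4 -0.4 -2. ] w 0.0438 tot [ -75.8 -306.9   90.3]
-6.3 -25.6 7.5 0.12 2.47 0.42 0; -6.8 -25.5 7.3 0.12 2.47 0.42 0; -7.3 -25.4 7 0.12 2.47 0.42 0; -7.8 -25.4 6.8 0.12 2.47 0.42 0; -8.3 -25.3 6.5 0.12 2.47 0.42 0; -8.7 -25.2 6.2 0.12 2.47 0.42 0; -9.2 -25.1 5.8 0.12 2.47 0.42 0; -9.6 -25.1 5.5 0.12 2.47 0.42 0; -10 -25 5.1 0.12 2.47 0.42 0; -10.4 -24.9 4.7 0.12 2.47 0.42 0; -10.8 -24.8 4.3 0.12 2.47 0.42 0; -11.2 -24.7 3.9 0.12 2.47 0.42 0
```

Request:
arm_command:
  commands: "4 -40 6 0.1 2.5 0.4 0; 2 -40 6 0.1 2.5 0.4 0; 1 -40 6 0.1 2.5 0.4 0; 0 -40 6 0.1 2.5 0.4 0; -6 -35 5 0.1 2.5 0.4 0; -10 -30 4 0.1 2.5 0.4 0; -14 -22 4 0.1 2.5 0.4 0; -16 -18 4 0.1 2.5 0.4 0; -18 -14 4 0.1 2.5 0.4 0; -18 -10 4 0.1 2.5 0.4 0; -18 -8 4 0.1 2.5 0.4 0; -16 -6 2 0.1 2.5 0.4 0"

```text
time: 12.42
tool_pos: [0.5031, -0.1911, 0.2036]
ee_rot: [3.133, -0.028, 2.937]
wrist_force: [-0.1, -0.5, -2.7]
width: 0.0439
```

```bash
python3 - <<'E'
from h import *
print(np.round(state()[1],3))
Rt=toolR(-.219,0);plan([.5036,-.1865,.19],Rt,3,0)
E
```

```text
[ 0.503 -0.191  0.204]
t 12.43 f [-0.1 -0.5 -2.7] w 0.0439 tot [ 0.1  4.4 13.7]
0 1.5 4.6 0.17 -0.53 0.28 0; 0.1 1.5 4.6 0.17 -0.53 0.28 0; 0.1 1.5 4.5 0.17 -0.53 0.28 0
```

Request:
arm_command:
  commands: "0 2 12 0.2 -0.5 0.3 0; 0 2 20 0.2 -0.5 0.3 0; 0 1 22 0.2 -0.5 0.3 0; 0 0 10 0 0 0 0; 0 0 0 0 0 0 0"

```text
time: 13.05
tool_pos: [0.5001, -0.1824, 0.1355]
ee_rot: [3.141, -0.005, 2.923]
wrist_force: [-0.2, -0.4, -1.5]
width: 0.0437
```

```bash
cat > f2.py <<'E'
from h import *
import sys,pickle
# fit part in hand: outline edges of the lower body + ends, free dx along tool, dz, pitch
Rt=None
def B(z0,z1): return rect(-50,50,-22,22,z0)+rect(-50,50,-22,22,z1)+[((x,y,z0),(x,y,z1)) for x in(-50,50) for y in(-22,22)]
LUG=sum([rect(a,b,-13,13,-12) +[((x,y,-12),(x,y,0)) for x in(a,b) for y in(-13,13)] for a,b in((4,40),(-40,-24))],[])
def body(under,top): 
    return [tuple((x,y,z+under) for x,y,z in s) for s in LUG]+B(under,top)
def look(name,under,top,shoez,cen):
    o,p,Rm=state();print("t",o["time"],np.round(p,4),np.round(o["ee_rot"],3))
    S={n:snapshot(n) for n in("side","top")};pickle.dump((S,p,Rm),open(name+".pkl","wb"))
    I=[]
    P=pts(body(under,top))
    Rp=np.c_[-Rm[:,0],Rm[:,1],-Rm[:,2]]
    c=p-Rm[:,2]*.019+Rp@np.array(cen)
    for n in S:
        s=S[n];cx,cy=proj(s,c)[0].astype(int);cc,r=max(cx-40,0),max(cy-50,0);k=5
        i=cv2.resize(s["img"][r:r+100,cc:cc+80],None,fx=k,fy=k,interpolation=cv2.INTER_CUBIC)
        draw(i,s,P@Rp.T+c,k,cc,r,(0,0,255));I.append(i)
    cv2.imwrite(f"pics/{name}.png",np.hstack(I))
E
python3 -c "
from f2 import *
look('h1',-28,24,.065,[-.005,0,-.005])"
```

```text
t 13.05 [ 0.5001 -0.1824  0.1355] [ 3.141 -0.005  2.923]
```

View pics/h1.png

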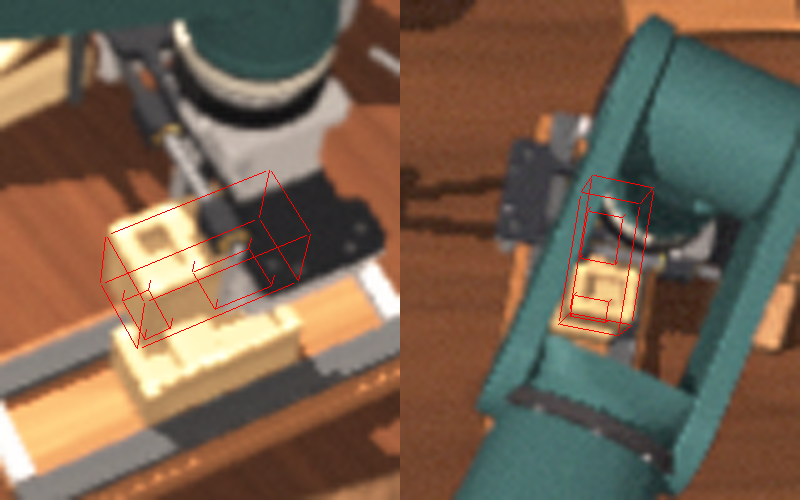

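```bash
cat > f3.py <<'E'
from f2 import *
def run(name,E,x0=(-.008,0,0,0),dx=(.015,.006,.012,.12)):
    S,p,Rm=pickle.load(open(name+".pkl","rb"));Rp=np.c_[-Rm[:,0],Rm[:,1],-Rm[:,2]];P=pts(E)
    pose=lambda q:(P@R.from_euler("y",q[3]).as_matrix().T+np.array(q[:3]))@Rp.T+p-Rm[:,2]*.019
    for V in(["side","top"],["side"],["top"]):
        q,e=fit([S[v] for v in V],0,x0,dx,pose);print(V,np.round(q,4),round(e,1))
        if len(V)==2: Q=q
    I=[]
    for n in S:
        s=S[n];c=pose(Q).mean((0,1));cx,cy=proj(s,c)[0].astype(int);cc,r=cx-40,cy-40;k=5
        i=cv2.resize(s["img"][r:r+80,cc:cc+80],None,fx=k,fy=k,interpolation=cv2.INTER_CUBIC)
        draw(i,s,pose(Q),k,cc,r,(0,0,255));I.append(i)
    cv2.imwrite(f"pics/{name}f.png",np.hstack(I))
    f=p-Rm[:,2]*.019+Rp@Q[:3];print("part centre",np.round(f,4))
END=[((-50,-22,24),(-50,22,24)),((-50,-22,24),(-20,-22,24)),((-50,22,24),(-20,22,24)),((-50,22,24),(-50,22,-28)),((-50,-22,24),(-50,-22,-28)),((-50,-22,-28),(-50,22,-28))]+rect(-41.5,-22.5,-14.5,14.5,24)
E
python3 -c "
from f3 import *
run('h1',END)"
```

```text
['side', 'top'] [-0.0016  0.0018 -0.0019 -0.0015] 272.6
['side'] [ 0.0006  0.0054 -0.0094  0.0116] 141.6
['top'] [ 0.005  -0.0007 -0.0117 -0.1193] 140.0
part centre [ 0.4991 -0.1803  0.1525]
```

View pics/h1f.png

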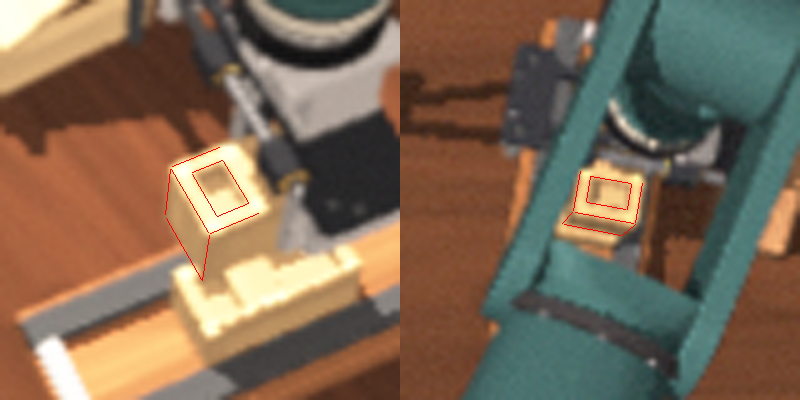

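```bash
python3 - <<'E'
from h import *
Rt=toolR(-.219,0);plan([.5046,-.1882,.1],Rt,1,0)
E
```

```text
t 13.15 f [-0.1  0.2 -1.9] w 0.0439 tot [-4.6 -4.4 36.7]
-4.6 -4.4 36.7 -0.01 -0.16 -0 0
```

Request:
arm_command:
  commands: "-3 -2 15 0 -0.2 0 0; -2 -2 15 0 0 0 0; 0 0 6 0 0 0 0; 0 0 0 0 0 0 0"

```text
time: 13.65
tool_pos: [0.5061, -0.1889, 0.0995]
ee_rot: [-3.141, 0.003, 2.922]
wrist_force: [0.1, 0.1, -1.3]
width: 0.0439
```

```bash
python3 - <<'E'
from h import *
Rt=toolR(-.219,0);plan([.5046,-.1882,.092],Rt,1,0)
E
```

```text
t 13.65 f [ 0.1  0.1 -1.3] w 0.0439 tot [1.7 0.4 7.5]
1.7 0.4 7.5 -0.04 0.18 -0.02 0
```

Request:
arm_command:
  commands: "2 0 6 0 0.2 0 0; 0 0 4 0 0 0 0; 0 0 3 0 0 0 0; 0 0 0 0 0 0 0"

```text
time: 14.15
tool_pos: [0.5044, -0.1886, 0.0861]
ee_rot: [-3.141, 0.0, 2.922]
wrist_force: [-0.5, 0.0, -2.4]
width: 0.0438
```

Request:
arm_command:
  commands: "0 0 3 0 0 0 0; 0 0 3 0 0 0 0; 0 0 0 0 0 0 0"

```text
time: 14.52
tool_pos: [0.5047, -0.1887, 0.0802]
ee_rot: [-3.14, 0.001, 2.922]
wrist_force: [-0.1, 0.6, -1.7]
width: 0.0435
```

Request:
arm_command:
  commands: "0 0 3 0 0 0 0; 0 0 2 0 0 0 0; 0 0 0 0 0 0 0"

```text
time: 14.9
tool_pos: [0.5047, -0.1887, 0.0748]
ee_rot: [-3.14, 0.001, 2.922]
wrist_force: [-0.5, -0.3, -2.2]
width: 0.0438
```

Request:
arm_command:
  commands: "0 0 2 0 0 0 0; 0 0 2 0 0 0 0; 0 0 0 0 0 0 0"

```text
time: 15.28
tool_pos: [0.5052, -0.189, 0.0751]
ee_rot: [-3.14, 0.004, 2.923]
wrist_force: [1.0, 0.0, -2.7]
width: 0.0437
```

Request:
arm_command:
  commands: "0 0 5 0 0 0 0; 0 0 5 0 0 0 0"

```text
time: 15.52
tool_pos: [0.5059, -0.1893, 0.0745]
ee_rot: [-3.139, 0.007, 2.923]
wrist_force: [-10.4, 3.6, 22.0]
width: 0.0439
```

```bash
python3 -c "
from f3 import *
look('h2',-28,24,0,[-.0016,0,-.001])
run('h2',END+[((-20,-22,-28),(-50,-22,-28))],(-.002,0,-.002,0),(.008,.004,.008,.06))
print(state()[0]['wrist_force'])"
```

```text
t 15.525 [ 0.5059 -0.1893  0.0745] [-3.139  0.007  2.923]
['side', 'top'] [-0.0012 -0.0017  0.006  -0.06  ] 250.2
['side'] [ 0.0017  0.004  -0.0051 -0.0599] 115.6
['top'] [-0.0008 -0.0017  0.006  -0.06  ] 138.1
part centre [ 0.5041 -0.1905  0.0994]
[-8.48544896  2.66322688 19.13804688]
```

View pics/h2f.png

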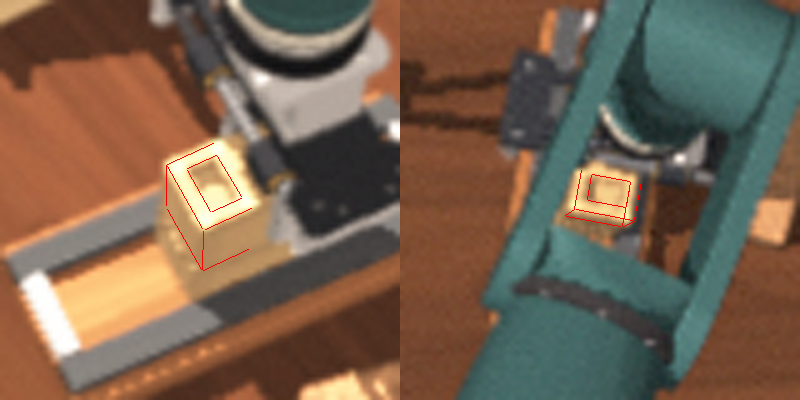

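```bash
python3 - <<'E'
from f3 import *
S,p,Rm=pickle.load(open("h2.pkl","rb"))
P=pts(END)
for V in(["side"],["top"],["side","top"]):
  for z in np.arange(.087,.110,.003):
    q,e=fit([S[v] for v in V],0,(.5036,-.1865),(.01,.01),lambda q:T(P,[q[0],q[1],z],-.219));print(V,round(z,3),np.round(q,4),round(e,1))
def ov(z,x,y):
    I=[]
    for n,c,r in(("side",265,225),("top",285,150)):
        i=cv2.resize(S[n]["img"][r:r+70,c:c+80],None,fx=5,fy=5,interpolation=cv2.INTER_CUBIC);draw(i,S[n],T(pts(END+[((-50,-22,-28),(50,-22,-28))]),[x,y,z],-.219),5,c,r,(0,0,255));draw(i,S[n],T(pts(SHOE[:4]),[.5036,-.1865,.065],-.219),5,c,r,(255,0,0));I.append(i)
    return np.hstack(I)
# riding (top) vs seated (bottom)
cv2.imwrite("pics/zz.png",np.vstack([ov(.105,.5041,-.189)[:300],ov(.093,.5041,-.187)[:300]]))
E
```

```text
['side'] 0.087 [ 0.5065 -0.1857] 122.0
['side'] 0.09 [ 0.5052 -0.1868] 121.7
['side'] 0.093 [ 0.504 -0.188] 121.5
['side'] 0.096 [ 0.5028 -0.1891] 121.2
['side'] 0.099 [ 0.5016 -0.1905] 120.9
['side'] 0.102 [ 0.5003 -0.1916] 120.6
['side'] 0.105 [ 0.4991 -0.1926] 120.4
['side'] 0.108 [ 0.4977 -0.1937] 120.1
['top'] 0.087 [ 0.5129 -0.1916] 133.7
['top'] 0.09 [ 0.5125 -0.191 ] 133.9
['top'] 0.093 [ 0.512  -0.1907] 133.9
['top'] 0.096 [ 0.5113 -0.1903] 134.1
['top'] 0.099 [ 0.5108 -0.1898] 134.2
['top'] 0.102 [ 0.5104 -0.1893] 134.4
['top'] 0.105 [ 0.5099 -0.1888] 134.5
['top'] 0.108 [ 0.5094 -0.1883] 134.7
['side', 'top'] 0.087 [ 0.5062 -0.187 ] 242.0
['side', 'top'] 0.09 [ 0.505  -0.1883] 242.8
['side', 'top'] 0.093 [ 0.5041 -0.1883] 243.8
['side', 'top'] 0.096 [ 0.5123 -0.1902] 240.5
['side', 'top'] 0.099 [ 0.5116 -0.1907] 239.9
['side', 'top'] 0.102 [ 0.5114 -0.1888] 239.8
['side', 'top'] 0.105 [ 0.5108 -0.1892] 240.9
['side', 'top'] 0.108 [ 0.5102 -0.1893] 238.7
```

View pics/zz.png

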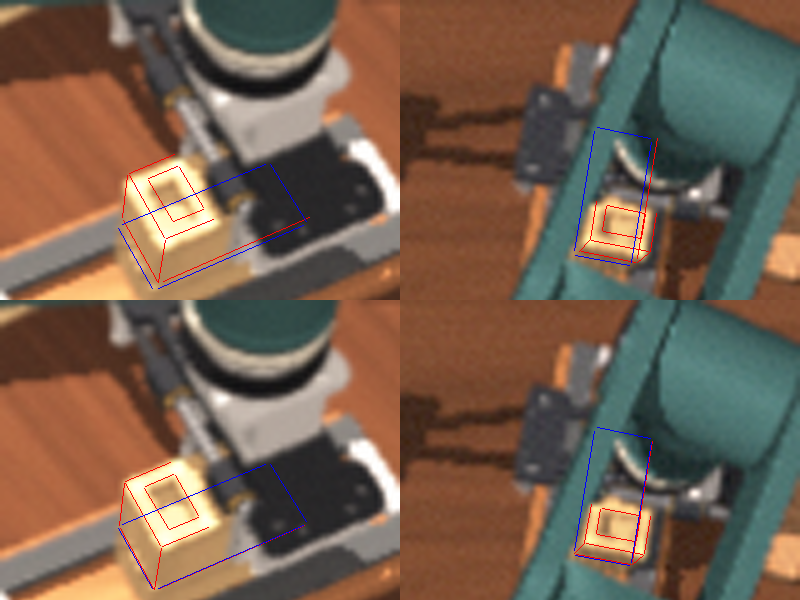

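Request:
arm_command:
  commands: "0 0 -1 0 0 0 0; 0 0 0 0 0 0 0.9; 0 0 0 0 0 0 0.9; 0 0 0 0 0 0 0.9; 0 0 0 0 0 0 0.9; 0 0 -8 0 0 0 0.9; 0 0 -30 0 0 0 0.9; 0 0 -40 0 0 0 0.9; 0 0 -45 0 0 0 0.9; 0 0 -30 0 0 0 1"

```text
time: 16.88
tool_pos: [0.5038, -0.1881, 0.2306]
ee_rot: [-3.14, 0.002, 2.923]
wrist_force: [-0.0, -0.4, 0.0]
width: 0.091
```

```bash
python3 - <<'E'
from h import *
import pickle
o,p,Rm=state();print(p,o["width"])
S={n:snapshot(n) for n in("side","top")};pickle.dump((S,p,Rm),open("r1.pkl","wb"))
s,t=S["side"],S["top"]
for q in("cap_center","cap_nose"):
  P={}
  for n in("side","top"): P[n]=[np.round(np.array(x["centre"])*[512,384],1).tolist()+[round(x["conf"],2)] for _ in range(2) for x in models.tip_of(q,S[n])]
  print(q,P)
# rack pose consistency: riser start in rack frame, cap guess
c=np.array([.5157,.1219,.105]);y=np.array([np.sin(.125),np.cos(.125),0])
g=c+.15*y;print("cap guess",g)
I=[]
for n,(cc,r) in(("side",(205,125)),("top",(180,140))):
    sh=pickle.load(open("S0.pkl","rb"))[n]
    i=cv2.resize(sh["img"][r:r+60,cc:cc+60],None,fx=6,fy=6,interpolation=cv2.INTER_CUBIC);
    CAP=rect(-50,50,-22,22,-26)+rect(-50,50,-22,22,36)
    draw(i,sh,T(pts(CAP),g,-.125,-np.pi/6),6,cc,r,(0,0,255))
    q=((proj(sh,g)[0]-[cc,r]+.5)*6).astype(int);cv2.circle(i,tuple(map(int,q)),3,(255,0,0),-1);I.append(i)
cc,r=265,215;I2=cv2.resize(s["img"][r:r+45,cc:cc+60],None,fx=6,fy=6,interpolation=cv2.INTER_CUBIC)
cc,r=300,165;I3=cv2.resize(t["img"][r:r+45,cc:cc+60],None,fx=6,fy=6,interpolation=cv2.INTER_CUBIC)
m=np.vstack([np.hstack(I),np.hstack([I2,I3])])[:600];cv2.imwrite("pics/c1.png",m)
E
```

```text
[ 0.50377525 -0.18814477  0.23060108] 0.09097065187753177
cap_center {'side': [], 'top': []}
cap_nose {'side': [], 'top': [[204.5, 168.9, 0.56], [204.5, 168.9, 0.56]]}
cap guess [0.53440121 0.27072965 0.105     ]
```

View pics/c1.png

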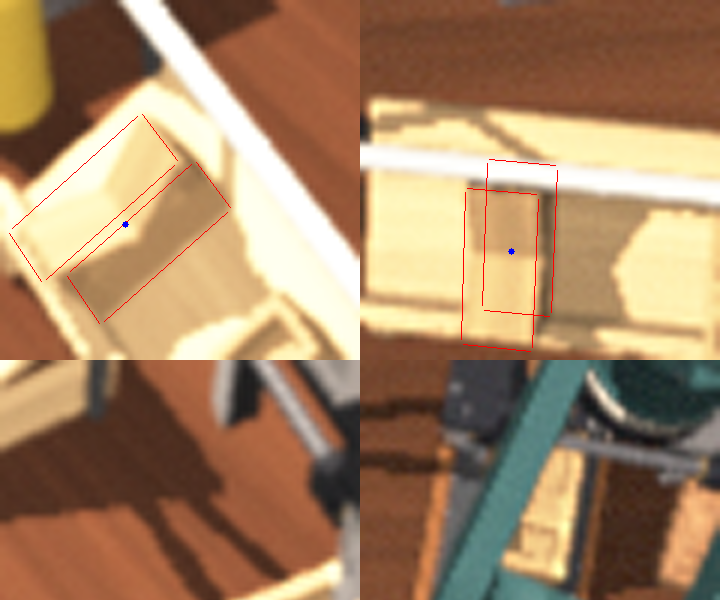

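```bash
python3 - <<'E'
from h import *
import pickle
S=pickle.load(open("S0.pkl","rb"));s,t=S["side"],S["top"]
E=[]
for y in(-22,22): E+=[((-50,y,36),(0,y,12)),((0,y,12),(50,y,36))]
E+=[((x,-22,z),(x,22,z)) for x,z in((-50,36),(0,12),(50,36))]+[((-50,-22,-26),(50,-22,-26)),((-50,-22,-26),(-50,-22,36)),((50,-22,-26),(50,-22,36))]
P=pts(E)
for V in([s,t],[s],[t]):
    q,e=fit(V,0,(.532,.272,.11,-.125),(.02,.015,.02,.06),lambda p:T(P,p[:3],p[3],-np.pi/6));print(np.round(q,4),e)
c=np.array([.532,.271,.108]);Rt=toolR(-.127,np.pi/6)
print("target",c+Rt[:,2]*.019);print(state()[1],state()[0]["time"])
E
```

```text
[ 0.5388  0.2706  0.1079 -0.1445] 239.3395022831894
[ 0.5306  0.2571  0.1247 -0.1077] 111.08062455617232
[ 0.5423  0.2752  0.0903 -0.1811] 135.00222672366928
target [0.54142349 0.26979674 0.09154552]
[ 0.50265211 -0.18762543  0.22570076] 17.375
```

```bash
python3 - <<'E'
from h import *
Rt=toolR(-.127,np.pi/6);Rm=toolR(-.17,.25);A=[.42,.0,.245]
plan(A,Rm,5,1)
plan(np.array([.537,.2706,.1065])+Rt[:,2]*(.019-.13),Rt,7,1,p=A,Rm=Rm)
E
```

```text
t 17.38 f [0.4 0.3 0.1] w 0.0939 tot [121.5 165.2 -18.7]
24.3 33 -3.7 -0.07 -2.92 -0.56 1; 23.8 33.3 -4.9 -0.07 -2.92 -0.56 1; 23.2 33.5 -6.1 -0.07 -2.92 -0.56 1; 22.5 33.7 -7.2 -0.07 -2.92 -0.56 1; 21.8 34 -8.3 -0.07 -2.92 -0.56 1
t 17.38 f [0.4 0.3 0.1] w 0.0939 tot [ -3.2 284.1  44.5]
-0.5 40.6 6.4 -0.13 -2.24 -0.33 1; -0.4 40.6 6.5 -0.13 -2.24 -0.33 1; -0.4 40.6 6.6 -0.13 -2.24 -0.33 1; -0.4 40.5 6.7 -0.13 -2.24 -0.33 1; -0.3 40.5 6.8 -0.13 -2.24 -0.33 1; -0.3 40.5 6.9 -0.13 -2.24 -0.33 1; -0.3 40.5 7 -0.13 -2.24 -0.33 1
```

Request:
arm_command:
  commands: "26 25 -6 0 -2.9 -0.6 1; 26 31 -6 0 -2.9 -0.6 1; 24 35 -6 0 -2.9 -0.6 1; 23 37 -7 0 -2.9 -0.6 1; 21 37 -8 0 -2.9 -0.6 1; 0 40 6 -0.1 -2.2 -0.3 1; 0 40 6 -0.1 -2.2 -0.3 1; 0 40 7 -0.1 -2.2 -0.3 1; 0 40 7 -0.1 -2.2 -0.3 1; 0 40 7 -0.1 -2.2 -0.3 1; 0 40 7 -0.1 -2.2 -0.3 1; 0 40 7 -0.1 -2.2 -0.3 1"

```text
time: 18.88
tool_pos: [0.47, 0.2838, 0.1955]
ee_rot: [-3.136, 0.527, 3.013]
wrist_force: [0.3, 0.0, 0.5]
width: 0.0941
```

```bash
python3 - <<'E'
from h import *
Rt=toolR(-.127,np.pi/6)
plan(np.array([.537,.2706,.1065])+Rt[:,2]*(.019-.10),Rt,2,1);print(state()[1])
E
```

```text
t 18.88 f [0.3 0.  0.5] w 0.0941 tot [-14.4  -4.5  30.2]
-7.2 -2.2 15.1 -0.17 0.09 -0.03 1; -7.2 -2.3 15.1 -0.17 0.09 -0.03 1
[0.47002578 0.28384608 0.19547452]
```

Request:
arm_command:
  commands: "-7 -2 12 0 0 0 1; -7 -2 12 0 0 0 1; 0 0 0 0 0 0 1"

```text
time: 19.25
tool_pos: [0.493, 0.2769, 0.1776]
ee_rot: [-3.131, 0.522, 3.019]
wrist_force: [-0.3, 0.0, 0.6]
width: 0.0941
```

```bash
python3 - <<'E'
from h import *
Rt=toolR(-.127,np.pi/6)
plan(np.array([.537,.2706,.1065])+Rt[:,2]*(.019-.002),Rt,1,1)
E
```

```text
t 19.25 f [-0.3  0.   0.6] w 0.0941 tot [-3.100e+00  1.000e-01  1.008e+02]
-3.1 0.1 100.8 -0.47 -0.1 0.21 1
```

Request:
arm_command:
  commands: "-1 0 25 -0.3 0 0.2 1; -1 0 25 -0.2 0 0 1; -1 0 25 0 0 0 1; 0 0 20 0 0 0 1; 0 0 5 0 0 0 1; 0 0 0 0 0 0 1"

```text
time: 20.0
tool_pos: [0.5502, 0.2625, 0.0957]
ee_rot: [3.135, 0.527, 2.998]
wrist_force: [0.2, 0.5, 0.1]
width: 0.0939
```

```bash
python3 - <<'E'
from h import *
Rt=toolR(-.127,np.pi/6)
plan(np.array([.537,.2706,.1065])+Rt[:,2]*(.019-.002),Rt,1,1)
E
```

```text
t 20.0 f [0.2 0.5 0.1] w 0.0939 tot [6.9 6.2 0.6]
6.9 6.2 0.6 -0.07 0.22 -0.8 1
```

Request:
arm_command:
  commands: "5 6 0 0 0 -0.8 1; 0 0 0 0 0 0 0; 0 0 0 0 0 0 0; 0 0 0 0 0 0 0; 0 0 0 0 0 0 0; 0 0 0 0 0 0 0; 0 0 0 0 0 0 0; 0 0 0 0 0 0 0"

```text
time: 21.0
tool_pos: [0.547, 0.2704, 0.0967]
ee_rot: [3.14, 0.531, 3.015]
wrist_force: [-0.5, -0.1, -0.4]
width: 0.0437
```

Gripped at 44 mm. Draw out square to the slope.

Request:
arm_command:
  commands: "0 0 -15 0 0 0 0; 0 0 -30 0 0 0 0; 0 0 -35 0 0 0 0; 0 0 -35 0 0 0 0; 0 0 -35 0 0 0 0; 0 0 -20 0 0 0 0"

```text
time: 21.75
tool_pos: [0.455, 0.2806, 0.2454]
ee_rot: [-3.141, 0.521, 3.015]
wrist_force: [0.2, 0.6, -2.1]
width: 0.0436
```

```bash
python3 - <<'E'
from h import *
Rm=toolR(-.17,.25);A=[.42,.0,.26];print(state()[1])
plan(A,Rm,7,0)
plan([.50,-.1855,.25],toolR(-.219,0),6,0,p=A,Rm=Rm)
E
```

```text
[0.45495116 0.28061727 0.24537336]
t 21.75 f [ 0.2  0.6 -2.1] w 0.0436 tot [  -8.  -282.8  -12. ]
-1.1 -40.4 -1.7 0.13 2.22 0.33 0; -1.3 -40.4 -1.7 0.13 2.22 0.33 0; -1.5 -40.4 -1.6 0.13 2.22 0.33 0; -1.6 -40.4 -1.6 0.13 2.22 0.33 0; -1.8 -40.4 -1.6 0.13 2.22 0.33 0; -2 -40.4 -1.6 0.13 2.22 0.33 0; -2.2 -40.4 -1.6 0.13 2.22 0.33 0
t 21.75 f [ 0.2  0.6 -2.1] w 0.0436 tot [-104.3 -169.3   37. ]
-17.4 -28.2 6.2 0.06 2.39 0.47 0; -17.9 -28.1 5.5 0.06 2.39 0.47 0; -18.3 -27.9 4.7 0.06 2.39 0.47 0; -18.7 -27.8 4 0.06 2.39 0.47 0; -19.1 -27.6 3.2 0.06 2.39 0.47 0; -19.4 -27.4 2.5 0.06 2.39 0.47 0
```

Request:
arm_command:
  commands: "2 -40 -2 0.1 2.2 0.3 0; 1 -40 -2 0.1 2.2 0.3 0; 0 -40 -2 0.1 2.2 0.3 0; -1 -40 -2 0.1 2.2 0.3 0; -2 -40 -2 0.1 2.2 0.3 0; -2 -40 -2 0.1 2.2 0.3 0; -2 -40 -2 0.1 2.2 0.3 0; -8 -42 6 0 2.4 0.5 0; -15 -36 6 0 2.4 0.5 0; -21 -27 5 0 2.4 0.5 0; -22 -24 4 0 2.4 0.5 0; -22 -20 3 0 2.4 0.5 0"

```text
time: 23.25
tool_pos: [0.4702, -0.1643, 0.2535]
ee_rot: [3.125, 0.033, 2.946]
wrist_force: [-0.2, -0.0, -1.6]
width: 0.0438
```

```bash
python3 - <<'E'
from h import *
print(state()[1]);plan([.5036,-.1875,.195],toolR(-.219,0),4,0)
E
```

```text
[ 0.47019487 -0.16426228  0.25347692]
t 23.25 f [-0.2 -0.  -1.6] w 0.0438 tot [-35.3 -17.3  59.4]
-8.8 -4.3 14.9 0.25 0.48 0.33 0; -9 -4.2 14.8 0.25 0.48 0.33 0; -9.1 -4.1 14.7 0.25 0.48 0.33 0; -9.3 -4 14.7 0.25 0.48 0.33 0
```

Request:
arm_command:
  commands: "-8 -4 14 0.3 0.5 0.3 0; -8 -4 14 0.3 0.5 0.3 0; -8 -4 14 0.3 0.4 0.3 0; -8 -3 13 0.1 0.4 0.3 0; 0 0 0 0 0 0 0"

```text
time: 23.88
tool_pos: [0.4999, -0.1837, 0.194]
ee_rot: [3.141, -0.004, 2.926]
wrist_force: [-0.2, 0.5, -1.3]
width: 0.0437
```

```bash
cat > f4.py <<'E'
from f3 import *
CE=[]
for y in(-22,22): CE+=[((-50,y,36),(-15,y,19)),((-50,y,36),(-50,y,-26))]
CE+=[((-50,-22,36),(-50,22,36)),((-50,-22,-26),(-50,22,-26)),((-50,-22,-26),(-18,-22,-26))]
E
python3 - <<'E'
from f4 import *
look('k1',-26,36,0,[0,0,0])
run('k1',CE,(-.002,0,-.002,0),(.012,.004,.010,.05))
S,p,Rm=pickle.load(open("k1.pkl","rb"))
# pitch fixed 0, y fixed 0
Rp=np.c_[-Rm[:,0],Rm[:,1],-Rm[:,2]];P=pts(CE)
for V in(["side","top"],["side"]):
  for z in(-.008,-.005,-.002,.001):
    q,e=fit([S[v] for v in V],0,(-.002,0),(.012,.004),lambda q:(P+[q[0],q[1],z])@Rp.T+p-Rm[:,2]*.019);print(V,z,np.round(q,4),round(e,1))
E
```

```text
t 23.875 [ 0.4999 -0.1837  0.194 ] [ 3.141 -0.004  2.926]
['side', 'top'] [-0.0058 -0.0029  0.004  -0.05  ] 270.2
['side'] [-0.0025  0.004  -0.01   -0.05  ] 142.4
['top'] [-0.0084  0.0039 -0.0065  0.0499] 130.1
part centre [ 0.4938 -0.1853  0.2171]
['side', 'top'] -0.008 [-0.0033  0.0022] 247.4
['side', 'top'] -0.005 [-0.0041  0.0007] 245.2
['side', 'top'] -0.002 [-0.0048 -0.0011] 246.7
['side', 'top'] 0.001 [-0.0053 -0.0024] 249.0
['side'] -0.008 [-0.0043  0.0021] 133.5
['side'] -0.005 [-0.0053  0.0007] 133.2
['side'] -0.002 [-0.0062 -0.0007] 133.0
['side'] 0.001 [-0.0072 -0.0021] 132.7
```

View pics/k1f.png

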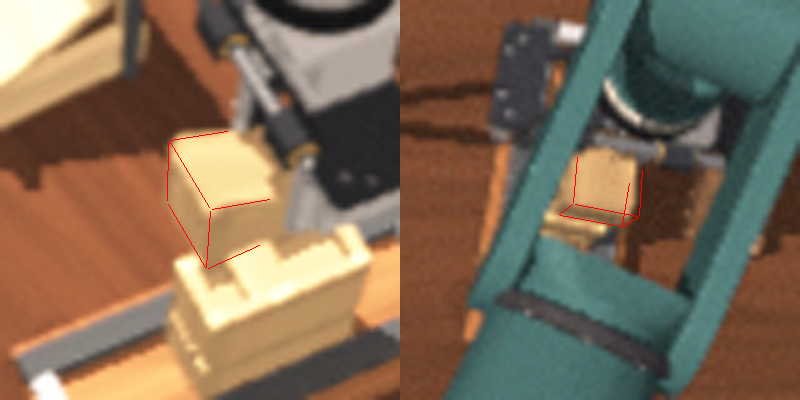

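```bash
python3 - <<'E'
from f4 import *
S,p,Rm=pickle.load(open("k1.pkl","rb"))
Rp=np.c_[-Rm[:,0],Rm[:,1],-Rm[:,2]]
EE=[((-50,y,36),(-50,y,-26)) for y in(-22,22)]+[((-50,-22,z),(-50,22,z)) for z in(36,-26)]
for nm,E in(("end",EE),("end+bottom",EE+[((-50,-22,-26),(-15,-22,-26))])):
  P=pts(E)
  for V in(["side"],["side","top"]):
   for y in (-.002,0,.002):
    for pb in(1e-6,.08):
     q,e=fit([S[v] for v in V],0,(-.002,0,0),(.012,.012,pb),lambda q:(P@R.from_euler("y",q[2]).as_matrix().T+[q[0],y,q[1]])@Rp.T+p-Rm[:,2]*.019);print(nm,V,y,np.round(q,4),round(e,1))
# riser seated reference from the same side picture
P=pts(END)
q,e=fit([S["side"]],0,(.5036,-.1865),(.01,.01),lambda q:T(P,[q[0],q[1],.093],-.219));print("riser",np.round(q,4),e)
E
```

```text
end ['side'] -0.002 [-0.0053 -0.0094 -0.    ] 119.1
end ['side'] -0.002 [-0.0053 -0.0042 -0.0539] 126.4
end ['side'] 0 [-0.004 -0.012 -0.   ] 119.0
end ['side'] 0 [-0.0039 -0.0087 -0.0537] 126.5
end ['side'] 0.002 [-0.0038 -0.012   0.    ] 116.8
end ['side'] 0.002 [-0.0026 -0.012  -0.0543] 126.4
end ['side', 'top'] -0.002 [-0.0034 -0.011  -0.    ] 224.3
end ['side', 'top'] -0.002 [-0.0036 -0.0057 -0.066 ] 256.9
end ['side', 'top'] 0 [-0.003  -0.0119 -0.    ] 227.9
end ['side', 'top'] 0 [-0.0032 -0.008  -0.0643] 260.6
end ['side', 'top'] 0.002 [-0.0025 -0.012  -0.    ] 229.3
end ['side', 'top'] 0.002 [-0.0022 -0.0118 -0.0635] 263.2
end+bottom ['side'] -0.002 [-0.0072  0.0005 -0.    ] 112.5
end+bottom ['side'] -0.002 [-0.0063  0.0034 -0.0797] 126.8
end+bottom ['side'] 0 [-0.0059 -0.0037 -0.    ] 113.2
end+bottom ['side'] 0 [-0.0049 -0.0008 -0.0799] 126.9
end+bottom ['side'] 0.002 [-0.0045 -0.0082 -0.    ] 113.8
end+bottom ['side'] 0.002 [-0.0034 -0.0054 -0.0796] 127.0
end+bottom ['side', 'top'] -0.002 [-0.0053  0.0022 -0.    ] 214.8
end+bottom ['side', 'top'] -0.002 [-0.0059  0.0064 -0.0791] 248.4
end+bottom ['side', 'top'] 0 [-0.0043 -0.0034 -0.    ] 202.5
end+bottom ['side', 'top'] 0 [-0.0047  0.0001 -0.0733] 234.8
end+bottom ['side', 'top'] 0.002 [-0.0032 -0.0081 -0.    ] 205.5
end+bottom ['side', 'top'] 0.002 [-0.0032 -0.0058 -0.0709] 235.0
riser [ 0.5053 -0.1869] 108.37007971150484
```

```bash
python3 - <<'E'
from h import *
Rt=toolR(-.219,0)@R.from_euler("y",.045).as_matrix()
plan([.5077,-.1892,.16],Rt,3,0)
E
```

```text
t 23.98 f [-0.   0.1 -1.3] w 0.0434 tot [-8.4 -3.6 35.9]
-2.8 -1.2 12 0.01 0.84 0.06 0; -3 -1.2 11.9 0.01 0.84 0.06 0; -3.2 -1.2 11.9 0.01 0.84 0.06 0
```

Request:
arm_command:
  commands: "-3 -1 12 0 0.9 0 0; -3 -1 11 0 0.8 0 0; -3 -1 11 0 0.8 0 0; 0 0 0 0 0 0 0"

```text
time: 24.48
tool_pos: [0.5087, -0.189, 0.1606]
ee_rot: [-3.142, -0.046, 2.926]
wrist_force: [-0.3, 0.0, -1.9]
width: 0.0436
```

```bash
python3 - <<'E'
from f4 import *
Rt=toolR(-.219,0)@R.from_euler("y",.045).as_matrix()
plan([.5077,-.1892,.147],Rt,1,0)
look('k2',-26,36,0,[-.0045,0,-.004])
S,p,Rm=pickle.load(open("k2.pkl","rb"))
EE=[((-50,y,36),(-50,y,-26)) for y in(-22,22)]+[((-50,-22,z),(-50,22,z)) for z in(36,-26)]
Rb=toolR(-.219,0);Rp=np.c_[-Rb[:,0],Rb[:,1],-Rb[:,2]];P=pts(EE)
for y in(-.002,0,.002):
    q,e=fit([S["side"],S["top"]],0,(-.002,0,0),(.012,.012,.08),lambda q:(P@R.from_euler("y",q[2]).as_matrix().T+[q[0],y,q[1]])@Rp.T+p-Rb[:,2]*.019);print(y,np.round(q,4),round(e,1))
q,e=fit([S["side"]],0,(.5036,-.1865),(.01,.01),lambda q:T(pts([s for s in END if s[0][2]>0]),[q[0],q[1],.093],-.219));print("riser",np.round(q,4),e)
E
```

```text
t 24.48 f [-0.3  0.  -1.9] w 0.0436 tot [ 0.3 -0.4 13.6]
0.3 -0.4 13.6 -0.01 -0.03 0.18 0
t 24.475 [ 0.5087 -0.189   0.1606] [-3.142 -0.046  2.926]
-0.002 [-0.0035 -0.0022 -0.0285] 212.0
0 [-0.0029 -0.0039 -0.0377] 215.5
0.002 [-0.0002 -0.0063 -0.0799] 216.5
riser [ 0.5042 -0.1883] 111.41212161678244
```

Request:
arm_command:
  commands: "0.7 0 6 0 0.5 0 0; 0 0 5 0 0 0 0; 0 0 4 0 0 0 0; 0 0 0 0 0 0 0"

```text
time: 25.08
tool_pos: [0.5077, -0.189, 0.1471]
ee_rot: [-3.141, -0.05, 2.926]
wrist_force: [0.3, 0.7, -0.4]
width: 0.0435
```

```bash
python3 - <<'E'
from h import *
Rt=toolR(-.219,0)@R.from_euler("y",.053).as_matrix()
plan([.5075,-.1892,.140],Rt,1,0)
E
```

```text
t 25.07 f [ 0.3  0.7 -0.4] w 0.0435 tot [-0.2 -0.2  7.1]
-0.2 -0.2 7.1 -0.07 0.14 0.17 0
```

Request:
arm_command:
  commands: "0 0 3 0 0 0 0; 0 0 3 0 0 0 0; 0 0 2 0 0 0 0; 0 0 0 0 0 0 0"

```text
time: 25.58
tool_pos: [0.5074, -0.189, 0.1389]
ee_rot: [-3.14, -0.05, 2.926]
wrist_force: [-0.6, 0.2, -1.0]
width: 0.0437
```

Request:
arm_command:
  commands: "0 0 3 0 0 0 0; 0 0 2 0 0 0 0; 0 0 0 0 0 0 0"

```text
time: 25.95
tool_pos: [0.5073, -0.189, 0.1337]
ee_rot: [-3.14, -0.049, 2.926]
wrist_force: [0.1, -0.3, -1.0]
width: 0.0436
```

Request:
arm_command:
  commands: "0 0 3 0 0 0 0; 0 0 2 0 0 0 0; 0 0 0 0 0 0 0"

```text
time: 26.32
tool_pos: [0.5075, -0.1891, 0.1297]
ee_rot: [-3.14, -0.048, 2.926]
wrist_force: [-0.3, -0.2, -1.4]
width: 0.0436
```

Request:
arm_command:
  commands: "0 0 3 0 0 0 0; 0 0 3 0 0 0 0"

```text
time: 26.58
tool_pos: [0.5088, -0.1894, 0.1287]
ee_rot: [-3.139, -0.041, 2.926]
wrist_force: [-4.7, 2.1, 12.3]
width: 0.0438
```

Request:
arm_command:
  commands: "0 0 2 0 -0.8 0 0; 0 0 4 0 -0.8 0 0; 0 0 4 0 0 0 0; 0 0 0 0 0 0 0"

```text
time: 27.08
tool_pos: [0.509, -0.1896, 0.128]
ee_rot: [-3.138, -0.006, 2.926]
wrist_force: [0.3, -0.1, -1.9]
width: 0.0438
```

```bash
python3 - <<'E'
from f4 import *
print(state()[0]["wrist_force"],state()[0]["wrist_torque"])
look('k3',-26,36,0,[-.0045,0,-.004])
S,p,Rm=pickle.load(open("k3.pkl","rb"))
EE=[((-50,y,36),(-50,y,-26)) for y in(-22,22)]+[((-50,-22,36),(-50,22,36))]
P=pts(EE)
for V in(["side"],["side","top"]):
  for z in(.140,.143,.146,.149,.152,.155):
    q,e=fit([S[v] for v in V],0,(.5042,-.1875,0),(.008,.006,.06),lambda q:T(P,[q[0],q[1],z],-.219,q[2]));print(V,z,np.round(q,4),round(e,1))
E
```

```text
[ 0.3469133  -0.13055328 -1.88978183] [ 0.01432477 -0.02722689  0.00490269]
t 27.075 [ 0.509  -0.1896  0.128 ] [-3.138 -0.006  2.926]
['side'] 0.14 [ 0.503  -0.1902 -0.0194] 134.3
['side'] 0.143 [ 0.5019 -0.1914 -0.0188] 134.5
['side'] 0.146 [ 0.5006 -0.1925 -0.0202] 134.6
['side'] 0.149 [ 0.4996 -0.1935 -0.0235] 134.6
['side'] 0.152 [ 0.4992 -0.1935 -0.0365] 133.8
['side'] 0.155 [ 0.4995 -0.1935 -0.0579] 132.5
['side', 'top'] 0.14 [ 0.5051 -0.1889 -0.0456] 279.9
['side', 'top'] 0.143 [ 0.5052 -0.1886 -0.0599] 279.9
['side', 'top'] 0.146 [ 0.5047 -0.1887 -0.0599] 278.2
['side', 'top'] 0.149 [ 0.504  -0.1888 -0.06  ] 273.9
['side', 'top'] 0.152 [ 0.5032 -0.1884 -0.06  ] 267.4
['side', 'top'] 0.155 [ 0.5026 -0.1885 -0.06  ] 259.0
```

Request:
arm_command:
  commands: "0 0 5 0 0 0 0; 0 0 5 0 0 0 0; 0 0 0 0 0 0 0.9; 0 0 0 0 0 0 0.9; 0 0 0 0 0 0 0.9; 0 0 0 0 0 0 0.9; 0 0 -10 0 0 0 0.9; 0 0 -30 0 0 0 0.9; 0 0 -40 0 0 0 0.9; 0 0 -40 0 0 0 0.9; 40 0 0 0 0 0 0.9; 50 0 0 0 0 0 0.9"

```text
time: 28.68
tool_pos: [0.4219, -0.1703, 0.2503]
ee_rot: [-3.138, -0.006, 2.927]
wrist_force: [0.0, -0.5, 0.4]
width: 0.0844
```

Request:
arm_command:
  commands: "40 40 -10 0 0 0 0.9; 20 60 0 0 0 0 0.9; 0 60 0 0 0 0 0.9; 0 60 0 0 0 0 0.9; 0 0 0 0 0 0 0.9"

```text
time: 29.3
tool_pos: [0.4083, 0.0628, 0.2652]
ee_rot: [-3.139, 0.005, 2.923]
wrist_force: [0.2, 0.4, 1.4]
width: 0.0849
```

```bash
python3 - <<'E'
from f4 import *
o=robot.get_obs();print(o["time"],o["tool_pos"],o["width"])
S={n:snapshot(n) for n in("side","top")};pickle.dump(S,open("end.pkl","wb"));
E=[]
for y in(-22,22): E+=[((-50,y,36),(-50,y,-26)),((-50,y,-26),(50,y,-26))]
E+=[((-50,-22,36),(-50,22,36)),((50,-22,36),(50,22,36)),((50,-22,36),(50,-22,-26))]
P=pts(E)
for V in(["side"],["top"],["side","top"]):
  for z in(.139,.143,.147,.151,.155):
    q,e=fit([S[v] for v in V],0,(.5042,-.1875,0),(.008,.006,.06),lambda q:T(P,[q[0],q[1],z],-.219,q[2]));print(V,z,np.round(q,4),round(e,1))
I=[]
for n,c,r,dd in(("side",262,205,0),("top",290,140,0)):
    i=cv2.resize(S[n]["img"][r:r+100,c:c+66],None,fx=6,fy=6,interpolation=cv2.INTER_CUBIC)
    if n=="top": draw(i,S[n],T(P,[.5042,-.188,.143],-.219),6,c,r,(0,0,255))
    I.append(i)
cv2.imwrite("pics/end.png",np.hstack(I))
E
```

```text
29.3 [0.40833551 0.06282258 0.26519108] 0.08486209955979111
['side'] 0.139 [ 0.5073 -0.1859  0.0598] 59.4
['side'] 0.143 [ 0.5052 -0.1873  0.0599] 58.8
['side'] 0.147 [ 0.5012 -0.189   0.0099] 57.6
['side'] 0.151 [ 0.4995 -0.1904  0.0073] 57.6
['side'] 0.155 [ 0.4977 -0.1919  0.0064] 57.5
['top'] 0.139 [ 0.5039 -0.1935 -0.0595] 126.7
['top'] 0.143 [ 0.503  -0.1928 -0.06  ] 126.0
['top'] 0.147 [ 0.5019 -0.1923 -0.06  ] 125.4
['top'] 0.151 [ 0.5122 -0.1935 -0.0158] 128.6
['top'] 0.155 [ 0.5122 -0.1935 -0.0277] 131.9
['side', 'top'] 0.139 [ 0.5005 -0.1926  0.0331] 180.2
['side', 'top'] 0.143 [ 0.4995 -0.1926  0.0327] 179.7
['side', 'top'] 0.147 [ 0.5006 -0.1907  0.002 ] 178.1
['side', 'top'] 0.151 [ 0.4994 -0.1907 -0.0051] 180.3
['side', 'top'] 0.155 [ 0.5122 -0.1935 -0.0267] 186.2
```

View pics/end.png

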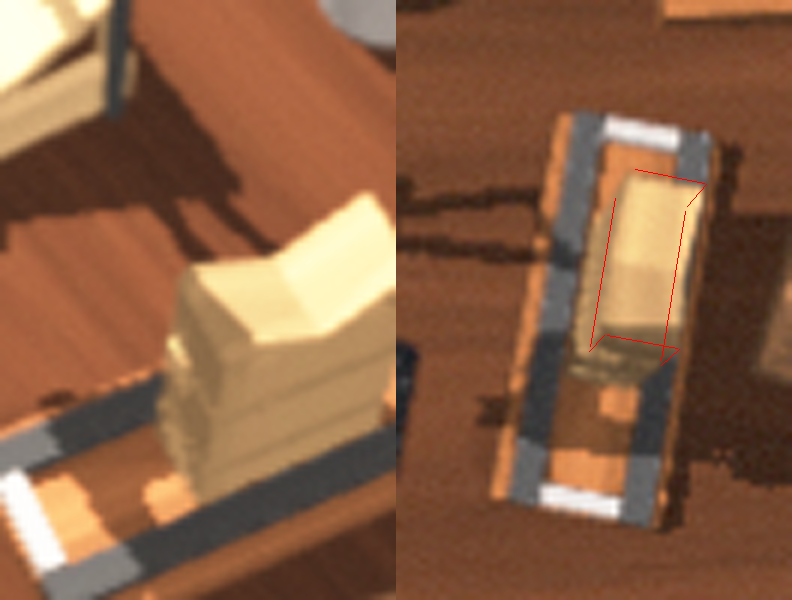

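```bash
python3 - <<'E'
from h import *
import pickle;S=pickle.load(open("end.pkl","rb"));s,t=S["side"],S["top"]
print(tri(s,(293.2,249.2),t,(324.7,194.5)),tri(s,(303.2,261.2),t,(336.8,197.5)))
for z in(.143,.155):
    P=T(np.array([[-.05,.022,.036],[-.05,-.022,.036]]),[.5042,-.188,z],-.219);print(z,np.round(proj(s,P),1).tolist(),np.round(proj(t,P),1).tolist())
# other things moved?
S0=pickle.load(open("S0.pkl","rb"))
for n in S:
  for q in("mallet","sander","offcut","mug","glue","plane","driver"):
    a=models.tip_of(q,snapshot(n)); print(n,q,[np.round(np.array(x["centre"])*[512,384],1).tolist() for x in a[:1]])
E
```

```text
(array([ 0.46441301, -0.15759999,  0.17849621]), np.float64(0.002873006882295886)) (array([ 0.45622364, -0.20058368,  0.18197405]), np.float64(0.011519250027187976))
0.143 [[291.0, 249.6], [298.8, 263.0]] [[324.4, 195.3], [336.9, 197.7]]
0.155 [[291.3, 247.2], [299.2, 260.7]] [[324.9, 194.7], [337.5, 197.2]]
side mallet [[187.4, 208.3]]
side sander [[339.3, 318.4]]
side offcut [[384.9, 266.1]]
side mug [[323.0, 204.1]]
side glue [[202.5, 140.0]]
side plane [[292.2, 164.4]]
side driver [[363.6, 231.8]]
top mallet [[211.1, 233.0]]
top sander [[360.0, 192.0]]
top offcut [[350.7, 138.3]]
top mug [[275.3, 135.9]]
top glue [[149.3, 178.9]]
top plane [[230.9, 128.3]]
top driver [[317.9, 128.7]]
```

```bash
python3 -c "
from h import *
print(robot.close_job())"
```

```text
the job is handed in; nothing more can be done
None
```

I set the riser on the shoe and the V cap on the riser, both released, and handed the job in at about 30 s on the robot's clock. The gripper was clear of everything; `close_job()` gave no verdict.

- **Riser:** contact came at the tool height expected for fully seated, 12 mm below where it would ride on its lugs. The outline drawn for the seated height matched both pictures.
- **Cap:** triangulating the near wing corners gave a top height of about 178–182 mm. Seated should be 179 mm, and riding high would be 191 mm. The final side picture shows no gap between the parts.
- **Other things on the bench:** the network's positions for the mallet, sander, offcut, mug, glue, plane and driver match the start to within a few pixels. The green look-alikes were not touched.
- **Force:** the highest wrist reading I saw was about 25 N, while pressing the riser home.

**Checks that disagreed:**
- The outline fit of the cap after release was inconclusive, with heights anywhere from 139 to 155 mm scoring about the same.
- One of the two wing corners triangulated with an 11 mm mismatch between the cameras.
- The cap looked tilted about 3 degrees nose-up in the grip, so I levelled it while pressing it home.

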